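Park the index plunger and snug the stop up to the blank

ROBOT

A 7-joint arm with a two-finger parallel gripper is mounted at the origin on the work surface. World frame = base frame: x ahead of the robot, y to its left, z up, the work surface at z = 0. Lengths are in m, angles in rad, forces in N, time in s.
With the tool pointing down it reaches from about 0.35 to 0.9 m from the base axis. Payload 19.9 kg.
Tool frame: the origin (TCP) lies midway between the tips of the shut fingers; the grasp point (between the pads) lies 19 mm behind it; z points along the fingers, x is the direction in which the jaws open and shut, and the axes are right-handed (so a half turn about z gives the same grasp; the last joint's range is limited). The gripper opens to 85 mm and grips with 20 to 120 N. Pads are 22 mm wide; open, the fingers measure 114 mm over their backs; the gripper's body (76 mm by 85 mm) begins 54 mm behind the grasp point. The pads swing forward as they close: fully open they stand 13 mm farther back than shut.
Start: joints at [1.153, 0.417, -0.01, 1.614, 0.005, 1.111, -0.053], TCP at [0.229, -0.581, 0.231] pointing down, gripper open.
Joint ranges: [-2.81, 2.81], [-0.39, 2.02], [-1.27, 1.25], [0.06, 2.57], [-1.19, 4.33], [0.19, 2], [-2.82, 2.82]. Speed limits (rad/s): [1.89, 1.89, 2.39, 2.39, 3.01, 3.01, 3.01].

INTERFACE

Orientations are given as [roll, pitch, yaw] about the fixed x, y, z axes, in that order (R = Rz(yaw) Ry(pitch) Rx(roll)).
In Python, from station import get_obs, optics, arm gives the robot as it stands. The module is installed in compiled form; this text tells all that it offers.
- The arm moves only by the tool arm_command, never from a script. Its argument "moves" is a list that holds one entry, the list of rows, each a list of 7 numbers: the opening, from -1 (shut) to 1 (fully open), then the shift along the tool's x, y, z in units of 0.2 m (1.0 is 0.2 m), then the turn, a rotation vector about the tool's x, y, z in units of 1.5 rad (1.0 is 1.5 rad). A call has 1 to 12 rows; each row is the pose to reach, as a shift and turn from the pose commanded when the call began, along the tool's axes at that moment; what a row does not reach only later rows make up. A row lasts 1/8 s, in which the tool goes at most 62.5 mm and 10.7 degrees, less where a joint would pass 70% of its speed; a pose out of reach is approached as far as the arm can. A call with a number of a shift or a turn outside -1 to 1 is refused whole. A call with a gripper value outside its range is refused whole. The fingers move at their own pace and stop on an object; the grip force is fixed at half the most. Time passes only in rows, so rows that repeat a pose let the fingers close. It gives the time, the measured TCP pose, the force and the opening at its end, in the units of the state.
- get_obs(): the state, without advancing time (a new reading comes with each control period).
- optics.camera(name): name is "scene" or "top"; returns (picture, depth): 420x560x3 uint8, red, green, blue; 420x560 float32, m along the optical axis (not along the pixel's ray), 0 where there is no reading.
- optics.get_calibration(name): a dict with "intrinsics" (3x3 intrinsics, pixels), "world_from_camera" (4x4, takes a point from camera to world coordinates). Camera axes: x right, y up, looking along -z (the intrinsics and any distortion apply to the point x, -y, -z); pixel columns grow to the right and rows downward; lengths in m; the calibration is good to about 2 mm. A picture is of the moment at which its call begins. get_calibration takes no time and is no camera call.
- arm.job_done(): hands the job in, once; it reports no verdict.
The state is a dict: "time": time; "joint_positions": joint angles; "qd": joint speeds; "tau": joint torques, N m; "eef_pos": TCP position; "eef_rot": TCP orientation; "ft_force": force on the tool from outside, world axes, zero at the start; "moment": the same for the moment, N m; "finger_gap": opening from 0.0 (shut) to 1.0 (fully open).
Only numpy, scipy, OpenCV 4.12 (cv2) and the standard library are available. Lean on these libraries where they do the work, as an engineer would, in place of code of your own. Each camera call takes 0.05 s, during which the arm holds its last target.

TASK

The blank in the end-boring jig is an odd length, so the stop has to run free of its index holes: pull up the stop's black plunger knob and twist it a quarter turn so that its cross pin rests in the shallow notch and the plunger stays up by itself, without wrenching the pin in its sleeve. Then slide the stop along the fence until its brass screw presses the blank firmly home against the dark end block, without cramming it, and let go with the blank still held snug. Leave the pencil, the tub and the spray can alone.

Things in the scene. Friction and masses are not known exactly. Their poses are not given: they have to be found in the camera images.
- jig: fixed end-boring jig, base 240 mm (x) by 460 mm (y), 18 mm thick. Origin: centre of its underside. The stop slides along jig +y to the end block; +x points across to the fence. Aluminium fence along y: 40 mm wide, centred on x = 70 mm, top z = 58 mm; on it a 6 mm steel strip with index holes every 32 mm. Dark end block with two drill bushings: x -35 to 50, y 185 to 217 mm, up to z = 48 mm
- end_stop (a point): point on the face of the end block that the blank's end has to meet (jig x = 23, y = 185, z = 28 mm); axes as the jig
- carriage: grey stop carriage on the fence, slides only along jig y (at most 110 mm ahead), about 6 N to move; stays where it is left. Locked while the plunger's tip is in its index hole. Origin: on the plunger axis, 64 mm above the bench; axes as the jig. Saddle 64 (x) by 70 (y) by 14.5 mm high. Its upright stop plate: carriage x -125 to -25, y 21 to 35, z -42 to +6.5 mm
- stop_plate (a point): on the upper edge (70 mm above the bench) of the stop plate's rear (-y) face, 50 mm from the screw's axis towards the open side; axes as the jig. The rear face is free here: a place to push towards +y, 10 to 22 mm below this edge
- screw_axis (a point): where the 10 mm brass adjusting screw leaves the stop plate's front (+y) face, 28 mm above the bench; it points along jig +y at the blank's end. Its tip sticks out 6 to 28 mm from this face, set differently each time and not measured. Behind the plate its 18 mm head reaches back 18 to 40 mm from the rear face. It is clamped: it does not turn or shift
- knob: round black plunger knob on top of the carriage, 32 mm in diameter, 28 mm high, axis vertical. Origin: its centre, 59 mm above the carriage origin when the plunger is down. Its x axis lies along the steel cross pin (5 mm thick, 26 mm long, 24.5 mm below the knob's centre); a white mark on top shows it. Turns up to 2.3 rad either way, but only when pulled up
- plunger (a joint): pull of the plunger, m. 0: down, tip 5 mm deep in its hole. Spring: 6 N at 0, 1 N more per mm. The cross pin sits in a deep slot and clears the sleeve's rim at 10 mm; hard stop at 13 mm. Let down after a quarter turn to either side the pin drops into a notch 3 mm below the rim, drawn in from up to 20 degrees off: parked, about 7 mm. On the rim beside the notch: 10 mm
- sleeve_rim (a point): centre of the rim of the plunger's steel sleeve on the carriage, 42 mm above the carriage origin; axes as the jig. The sleeve is 24 mm in diameter, on a hexagonal foot 30 mm across that ends 20 mm below the rim. Deep slots for the pin along x, rest notches along y
- blank: loose hardwood blank lying flat on the jig's base along the fence, between stop and end block: 50 mm (x), 160 mm (y), 20 mm high, about 0.12 kg. Origin: centre of its underside; y along its length, towards the end block
- blank_end (a point): centre of the blank's end face that looks at the end block (10 mm above its underside); axes as the blank
- pencil: loose red carpenter's pencil, 10 by 180 by 8 mm, lying on the jig's base at its open side. Origin: centre of its underside
- tub: loose white plastic tub with a lid, 96 mm in diameter, 97 mm high. Origin: centre of its underside
- spray_can: loose blue spray can with a white cap, 58 mm in diameter, 170 mm high. Origin: centre of its underside
There are look-alikes about, which are no part of the job. Of the things shaped like the blank, the wooden one is meant.

How it is judged:
By the outcome, as a careful person would: the job done as asked, in the order asked, and still so for the second after the job is handed in, with the robot touching nothing.
It also fails if it takes over 61 s, if anything falls off the work surface, if the arm or the gripper's body presses on something with over 40 N, if the wrist force passes 120 N, or if a joint passes its speed limit or range.

## Working session

There is one attempt and no reset: what is moved stays moved. The work goes in short steps, Python scripts to look and compute and a tool call to move; the robot and the scene stay as the last step left them, time stands still between calls to the robot, and variables do not carry over. Pictures are saved under pics/ and viewed, and the job is handed in when it is done.

Besides the shell and the picture viewer there is one more tool, called after "Emit:" by a JSON object that holds its "op" and its "data". arm_command: Moves the arm, as the interface text tells. Shifts and turns lie within -1 to 1; 1 stands for 0.2 m of shift or 1.5 rad of turn. Its arguments: {"type":"object","properties":{"moves":{"type":"array"}},"required":["moves"]}

```bash
mkdir -p pics
python3 - <<'E'
from station import get_obs, optics, arm
import cv2, numpy as np
o=get_obs()
for k,v in o.items(): print(k,np.round(v,4))
for n in("scene","top"):
    p,d=optics.camera(n); cv2.imwrite(f"pics/{n}0.png",p[:,:,::-1]); np.savez(f"pics/{n}0.npz",p=p,d=d)
    c=optics.get_calibration(n); print(n,{k:np.round(v,4).tolist() if not isinstance(v,str) else v for k,v in c.items()})
E
```

```text
time 0.0
joint_positions [ 1.1535  0.418  -0.0103  1.6142  0.0047  1.1107 -0.053 ]
qd [-0.0006  0.0003  0.0006  0.0008 -0.0004  0.0004 -0.002 ]
tau [-0.00000e+00 -8.64453e+01  6.78400e-01 -4.34908e+01  1.89000e-02
  7.60000e-03  0.00000e+00]
eef_pos [ 0.2293 -0.581   0.2307]
eef_rot [ 3.1415e+00  1.3000e-03 -1.1950e+00]
ft_force [1.4017 0.1416 0.7111]
moment [ 0.0133 -0.0224  0.0485]
finger_gap 0.9984
scene {'intrinsics': [[484.9404, 0.0, 273.0338], [0.0, 484.9404, 216.3897], [0.0, 0.0, 1.0]], 'world_from_camera': [[-0.5609, -0.5198, 0.6444, 1.4154], [0.8278, -0.3403, 0.446, 0.5823], [-0.0126, 0.7836, 0.6212, 0.9133], [0.0, 0.0, 0.0, 1.0]]}
top {'intrinsics': [[467.8707, 0.0, 273.3831], [0.0, 467.8707, 209.3773], [0.0, 0.0, 1.0]], 'world_from_camera': [[0.0185, 0.9909, -0.1334, 0.4236], [-0.9998, 0.019, 0.0027, -0.005], [0.0052, 0.1333, 0.9911, 1.2546], [0.0, 0.0, 0.0, 1.0]]}
```

View pics/scene0.png

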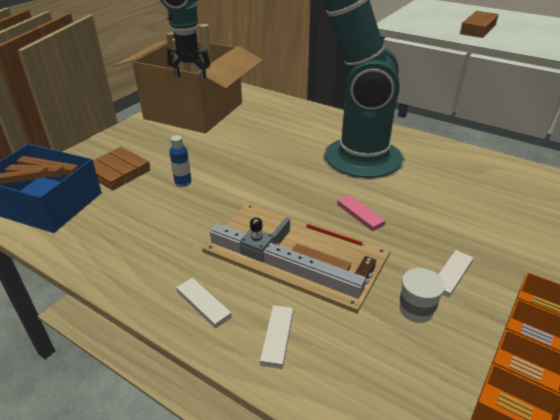

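View pics/top0.png

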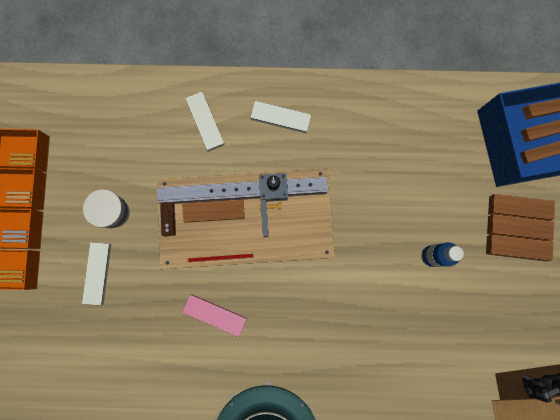

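The top view shows the jig at columns 157–333, rows 172–270. The end block is at (167,219), the blank at (213,211), the carriage and black knob at (273,183), the stop plate at (265,218), the pencil at (221,258), the tub at (104,208) and the can at (445,254). Things that could be taken for the blank: the wooden piece at (213,211), white bars at (204,121), (281,116) and (96,273), a pink bar at (214,315), and brown planks at (520,227). The wooden one inside the jig is the blank. The only black knob is the one on the carriage, so I'll check both in a close crop.

```bash
cat > h.py <<'E'
import numpy as np, cv2
from station import get_obs, optics, arm
C={n:optics.get_calibration(n) for n in("scene","top")}
def ray(n,u,v):
    K=C[n]["intrinsics"];T=C[n]["world_from_camera"]
    r=np.array([(u-K[0,2])/K[0,0],-(v-K[1,2])/K[1,1],-1.0]); return T[:3,3],T[:3,:3]@r
def atz(n,u,v,z):
    o,r=ray(n,u,v); return o+r*(z-o[2])/r[2]
def atd(n,u,v,d):
    o,r=ray(n,u,v); return o+r*d
def proj(n,P):
    K=C[n]["intrinsics"];T=C[n]["world_from_camera"]
    c=(np.asarray(P)-T[:3,3])@T[:3,:3]; return np.stack([K[0,2]+K[0,0]*c[...,0]/-c[...,2],K[1,2]-K[1,1]*c[...,1]/-c[...,2]],-1)
def cloud(n,d):
    v,u=np.mgrid[:d.shape[0],:d.shape[1]]
    K=C[n]["intrinsics"];T=C[n]["world_from_camera"]
    r=np.stack([(u-K[0,2])/K[0,0],-(v-K[1,2])/K[1,1],-np.ones(u.shape)],-1)*d[...,None]
    return r@T[:3,:3].T+T[:3,3]
def tri(a,b):
    (o1,r1),(o2,r2)=ray("top",*a),ray("scene",*b)
    s=np.linalg.lstsq(np.stack([r1,-r2],1),o2-o1,rcond=None)[0]
    p,q=o1+s[0]*r1,o2+s[1]*r2
    return (p+q)/2,np.linalg.norm(p-q)
def shot(n,tag,box,k):
    p,d=optics.camera(n); np.savez(f"pics/{n}{tag}.npz",p=p,d=d)
    x0,y0,x1,y1=box; cv2.imwrite(f"pics/{n}{tag}.png",cv2.resize(p[y0:y1,x0:x1,::-1],None,fx=k,fy=k,interpolation=cv2.INTER_CUBIC)); return p,d
E
python3 - <<'E'
from h import *
for n,box,k in(("top",(150,165,340,275),4),("scene",(195,190,395,310),4)):
    p=np.load(f"pics/{n}0.npz")["p"];x0,y0,x1,y1=box
    cv2.imwrite(f"pics/{n}0c.png",cv2.resize(p[y0:y1,x0:x1,::-1],None,fx=k,fy=k,interpolation=cv2.INTER_CUBIC))
E
```

```text
(no output)
```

View pics/top0c.png

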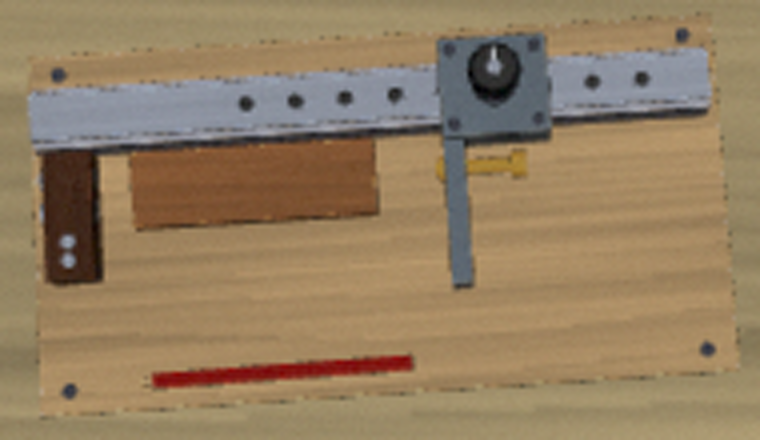

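View pics/scene0c.png

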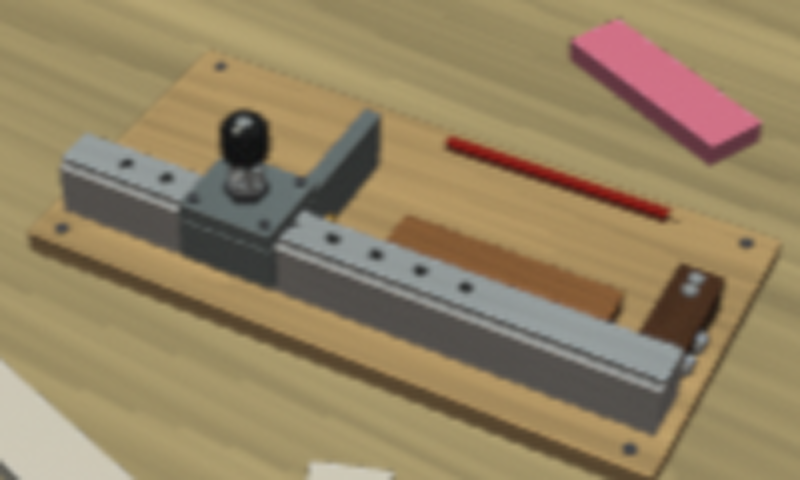

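The crops confirm the choice. The brown blank lies between the stop plate and the dark end block. The black knob's white mark points to +x. The brass screw tip is at top-crop (437,168), the blank's near end at (377,178), its far end at (132,190), and the block face at (100,215).

Run:
```python
from h import *
f=lambda n,u,v:( (u+.5)/4-.5+{"top":150,"scene":195}[n], (v+.5)/4-.5+{"top":165,"scene":190}[n])
# base corners in jig coordinates, top z=18mm
cs={(-.12,.23):(40,415),(.12,.23):(27,58),(.12,-.23):(712,14),(-.12,-.23):(738,370)}
from scipy.optimize import least_squares
J=np.array([k for k in cs]);W=np.array([atz("top",*f("top",*v),.018)[:2] for v in cs.values()])
cs2={(-.12,.23):(780,240),(.12,.23):(656,478),(.12,-.23):(30,238),(-.12,-.23):(210,52)}
W2=np.array([atz("scene",*f("scene",*cs2[tuple(k)]),.018)[:2] for k in J])
def fit(J,W):
    jm,wm=J.mean(0),W.mean(0);U,S,V=np.linalg.svd((J-jm).T@(W-wm));R=(U@V).T
    return wm-R@jm,np.arctan2(R[1,0],R[0,0]),(J@R.T+wm-R@jm-W)*1e3
for n,w in(("top",W),("scene",W2)):
    t,y,e=fit(J,w);print(n,t.round(4),y.round(4));print(e.round(1).tolist())
# knob
print("knob top tri",tri(f("top",494,57),f("scene",245,118)))
for n in("top","scene"):
    d=np.load(f"pics/{n}0.npz")["d"]; X=cloud(n,d)
    s={"top":(slice(165,200),slice(255,295)),"scene":(slice(210,262),slice(235,280))}[n]
    P=X[s].reshape(-1,3)
    k=(P[:,2]>.1)&(P[:,2]<.16);print(n,"knob pts",k.sum(),P[k].mean(0).round(4),P[k].min(0).round(4),P[k].max(0).round(4))
    k=P[:,2]>.128;print(" top",P[k].mean(0).round(4),P[k].min(0).round(4),P[k].max(0).round(4))
    k=(P[:,2]>.066)&(P[:,2]<.078);print(" saddle",k.sum(),P[k].mean(0).round(4),P[k].min(0).round(4),P[k].max(0).round(4))
    print(np.histogram(P[:,2],np.arange(0,.15,.01))[0])
```

```text
top [0.5666 0.0677] 0.0832
[[-0.6, 0.3], [0.9, -0.6], [-0.0, 1.2], [-0.3, -0.9]]
scene [0.5725 0.0723] 0.0937
[[-1.8, 3.2], [0.7, 2.1], [0.4, -3.1], [0.7, -2.1]]
knob top tri (array([ 0.64736982, -0.00462476,  0.14021668]), np.float64(0.003241288755986589))
top knob pts 155 [ 0.6409 -0.006   0.1345] [ 0.6271 -0.0209  0.1124] [0.6593 0.009  0.1428]
 top [ 0.6331 -0.0061  0.1825] [ 0.4236 -0.0206  0.1282] [0.6593 0.009  1.2546]
 saddle 261 [ 0.6392 -0.0091  0.0749] [ 0.6081 -0.0577  0.066 ] [0.6775 0.0401 0.078 ]
[144 147  43   9  11  54 167 383 145   0   0   9  10 126]
scene knob pts 174 [6.507e-01 2.000e-04 1.247e-01] [ 0.6323 -0.019   0.1001] [0.6636 0.0122 0.1383]
 top [0.6971 0.036  0.1834] [ 0.6323 -0.0182  0.1285] [1.4154 0.5823 0.9133]
 saddle 384 [0.6487 0.0033 0.0738] [ 0.5669 -0.039   0.0662] [0.6819 0.0395 0.078 ]
[  7 910  41 116 138 208 284 359  41  27  18  37  41  78]
```

```bash
cat >> h.py <<'E'
from scipy.spatial.transform import Rotation as Ro
def units(tp,tyaw,p=None,rot=None):
    o=get_obs(); p=o["eef_pos"] if p is None else np.array(p); rot=o["eef_rot"] if rot is None else rot
    R=Ro.from_euler("xyz",rot); T=Ro.from_euler("xyz",[np.pi,0,tyaw])
    return (R.inv().apply(np.array(tp)-p)/.2).round(3),((R.inv()*T).as_rotvec()/1.5).round(3)
E
python3 - <<'E'
from h import *
print(units((.646,-.005,.23),.088))
f=lambda n,u,v:( (u+.5)/4-.5+{"top":150,"scene":195}[n], (v+.5)/4-.5+{"top":165,"scene":190}[n])
# joint fit: jig pose, carriage y, small camera corrections
from scipy.optimize import least_squares
obs=[]
B=[(-.12,.23),(.12,.23),(.12,-.23),(-.12,-.23)]
for b,t,s in zip(B,[(40,415),(27,58),(712,14),(738,370)],[(780,240),(656,478),(30,238),(210,52)]):
    obs+= [("top",(*b,.018),0,t),("scene",(*b,.018),0,s)]
# saddle top corners z=.0705 (carriage-fixed)
S=[(.032,.035),(.032,-.035),(-.032,-.035)]
for b,t in zip(S,[(438,37),(546,33),(551,138)]): obs.append(("top",(*b,.0705),1,t))
for b,s in zip([(.032,.035),(.032,-.035)],[(276,238),(181,203)]): obs.append(("scene",(*b,.0705),1,s))
# plate outer corner
obs+=[("top",(-.125,.035,.0705),1,(455,288)),("top",(-.125,.021,.0705),1,(474,285)),("scene",(-.125,.035,.0705),1,(380,118)),("scene",(-.125,.021,.0705),1,(366,110))]
# end block top far corner
obs+=[("top",(-.035,.185,.048),0,(102,281)),("top",(-.035,.217,.048),0,(46,284))]
obs+=[("scene",(-.035,.185,.048),0,(684,266)),("scene",(-.035,.217,.048),0,(722,278))]
# knob top centre
obs+=[("top",(0,0,.137),1,(494,62)),("scene",(0,0,.137),1,(244,120))]
def res(q,full=False):
    x,y,w,cy=q[:4];cam={"top":q[4:10],"scene":q[10:16]};r=[]
    for n,P,c,uv in obs:
        P=np.array(P,float)
        if c:P=P+[.07,cy,0]
        W=np.array([x+P[0]*np.cos(w)-P[1]*np.sin(w),y+P[0]*np.sin(w)+P[1]*np.cos(w),P[2]])
        T=C[n]["world_from_camera"];K=C[n]["intrinsics"];k=cam[n]
        p=Ro.from_rotvec(k[3:]).inv().apply(T[:3,:3].T@(W-T[:3,3]-k[:3]))
        u=np.array([K[0,2]-K[0,0]*p[0]/p[2],K[1,2]+K[1,1]*p[1]/p[2]])
        r.append((u-f(n,*uv))/.5)
    r=np.concatenate(r)
    if full:return r.reshape(-1,2)*.5
    return np.r_[r,q[4:7]/.0015,q[10:13]/.0015,q[7:10]/.0015,q[13:16]/.0015]
s=least_squares(res,np.r_[.57,.07,.088,-.08,np.zeros(12)],loss="soft_l1");q=s.x
print(q[:4].round(4));print((q[4:]*1e3).round(2));
for o,e in zip(obs,res(q,True)):print(o[0],o[1],e.round(2))
w=q[2];print("knob",q[0]+.07*np.cos(w)-q[3]*np.sin(w),q[1]+.07*np.sin(w)+q[3]*np.cos(w))
E
```

```text
(array([-1.915, -2.995,  0.005]), array([-0.   ,  0.001, -0.855]))
[ 0.5655  0.0677  0.0863 -0.0804]
[-0.18  0.17 -0.09 -0.31  0.27  0.3   0.18 -0.17  1.2   2.92 -0.   -0.05]
top (-0.12, 0.23, 0.018) [0.2  0.66]
scene (-0.12, 0.23, 0.018) [1.  0.2]
top (0.12, 0.23, 0.018) [0.3  0.06]
scene (0.12, 0.23, 0.018) [-0.25  0.01]
top (0.12, -0.23, 0.018) [-0.4  -0.06]
scene (0.12, -0.23, 0.018) [-0.32 -1.11]
top (-0.12, -0.23, 0.018) [0.64 0.04]
scene (-0.12, -0.23, 0.018) [ 0.11 -0.21]
top (0.032, 0.035, 0.0705) [-0.22  1.17]
top (0.032, -0.035, 0.0705) [-0.14  0.41]
top (-0.032, -0.035, 0.0705) [ 0.38 -1.4 ]
scene (0.032, 0.035, 0.0705) [-1.37  2.41]
scene (0.032, -0.035, 0.0705) [-0.6   2.62]
top (-0.125, 0.035, 0.0705) [-0.55 -0.91]
top (-0.125, 0.021, 0.0705) [ 0.22 -0.53]
scene (-0.125, 0.035, 0.0705) [ 0.84 -0.97]
scene (-0.125, 0.021, 0.0705) [-0.08 -0.44]
top (-0.035, 0.185, 0.048) [-1.75 -0.23]
top (-0.035, 0.217, 0.048) [-0.16 -0.15]
scene (-0.035, 0.185, 0.048) [-0.56 -1.07]
scene (-0.035, 0.217, 0.048) [ 1.65 -0.06]
top (0, 0, 0.137) [0.29 1.25]
scene (0, 0, 0.137) [0.42 0.9 ]
knob 0.6421781498123306 -0.006315279631733145
```

```bash
cat > fit.py <<'E'
from h import *
from scipy.optimize import least_squares
f=lambda n,u,v:( (u+.5)/4-.5+{"top":150,"scene":195}[n], (v+.5)/4-.5+{"top":165,"scene":190}[n])
obs=[]
B=[(-.12,.23),(.12,.23),(.12,-.23),(-.12,-.23)]
for b,t,s in zip(B,[(40,415),(27,58),(712,14),(738,370)],[(780,240),(656,478),(30,238),(210,52)]):
    obs+= [("top",(*b,.018),0,t),("scene",(*b,.018),0,s)]
for b,t in zip([(.032,.035),(.032,-.035),(-.032,-.035)],[(438,37),(546,33),(551,138)]): obs.append(("top",(*b,.0785),1,t))
for b,s in zip([(.032,.035),(.032,-.035)],[(276,238),(181,203)]): obs.append(("scene",(*b,.0785),1,s))
obs+=[("top",(-.125,.035,.0705),1,(455,288)),("top",(-.125,.021,.0705),1,(474,285)),("scene",(-.125,.035,.0705),1,(380,118)),("scene",(-.125,.021,.0705),1,(366,110))]
obs+=[("top",(-.035,.185,.048),0,(102,281)),("top",(-.035,.217,.048),0,(46,284)),("scene",(-.035,.185,.048),0,(684,266)),("scene",(-.035,.217,.048),0,(722,278))]
obs+=[("top",(0,0,.137),1,(494,62)),("scene",(0,0,.137),1,(244,120))]
def pr(n,W,k):
    T=C[n]["world_from_camera"];K=C[n]["intrinsics"]
    p=Ro.from_rotvec(k[3:]).inv().apply(T[:3,:3].T@(W-T[:3,3]-k[:3]))
    return np.array([K[0,2]-K[0,0]*p[0]/p[2],K[1,2]+K[1,1]*p[1]/p[2]])
def res(q,full=False):
    x,y,w,cy=q[:4];cam={"top":q[4:10],"scene":q[10:16]};r=[]
    for n,P,c,uv in obs:
        P=np.array(P,float)
        if c:P=P+[.07,cy,0]
        W=np.array([x+P[0]*np.cos(w)-P[1]*np.sin(w),y+P[0]*np.sin(w)+P[1]*np.cos(w),P[2]])
        r.append((pr(n,W,cam[n])-f(n,*uv))/.5)
    r=np.concatenate(r)
    if full:return r.reshape(-1,2)*.5
    return np.r_[r,q[4:7]/.0015,q[10:13]/.0015,q[7:10]/.0015,q[13:16]/.0015]
if __name__=="__main__":
    s=least_squares(res,np.r_[.57,.07,.088,-.08,np.zeros(12)],loss="soft_l1");q=s.x
    np.save("q.npy",q)
    print(q[:4].round(4));print((q[4:]*1e3).round(2));
    for o,e in zip(obs,res(q,True)):print(o[0],o[1],e.round(2))
    w=q[2];print("knob",q[0]+.07*np.cos(w)-q[3]*np.sin(w),q[1]+.07*np.sin(w)+q[3]*np.cos(w))
E
python3 fit.py
```

```text
[ 0.5654  0.0677  0.0863 -0.0802]
[-0.13  0.2   0.05 -0.26  0.26  0.5   0.13 -0.2   1.31  3.12 -0.05 -0.29]
top (-0.12, 0.23, 0.018) [0.23 0.73]
scene (-0.12, 0.23, 0.018) [0.98 0.28]
top (0.12, 0.23, 0.018) [0.34 0.14]
scene (0.12, 0.23, 0.018) [-0.25  0.09]
top (0.12, -0.23, 0.018) [-0.37  0.06]
scene (0.12, -0.23, 0.018) [-0.33 -0.98]
top (-0.12, -0.23, 0.018) [0.65 0.15]
scene (-0.12, -0.23, 0.018) [ 0.09 -0.09]
top (0.032, 0.035, 0.0785) [-0.34  0.64]
top (0.032, -0.035, 0.0785) [-0.09 -0.13]
top (-0.032, -0.035, 0.0785) [ 0.44 -1.78]
scene (0.032, 0.035, 0.0785) [-1.39  0.24]
scene (0.032, -0.035, 0.0785) [-0.72  0.46]
top (-0.125, 0.035, 0.0705) [-0.6 -0.8]
top (-0.125, 0.021, 0.0705) [ 0.16 -0.42]
scene (-0.125, 0.035, 0.0705) [ 0.88 -0.84]
scene (-0.125, 0.021, 0.0705) [-0.04 -0.31]
top (-0.035, 0.185, 0.048) [-1.71 -0.15]
top (-0.035, 0.217, 0.048) [-0.12 -0.07]
scene (-0.035, 0.185, 0.048) [-0.58 -0.99]
scene (-0.035, 0.217, 0.048) [1.63 0.02]
top (0, 0, 0.137) [0.24 1.37]
scene (0, 0, 0.137) [0.47 1.04]
knob 0.642024861655673 -0.006180105531109578
```

Emit:
{"op": "arm_command", "data": {"moves": [[[1, -0.16, -0.25, 0, 0, 0, 0], [1, -0.32, -0.5, 0, 0, 0, 0], [1, -0.48, -0.75, 0, 0, 0, 0], [1, -0.64, -1, 0, 0, 0, 0], [1, -0.64, -1, 0, 0, 0, 0]]]}}

```text
time: 0.72
eef_pos: [0.3713, -0.3851, 0.2313]
eef_rot: [-3.141, 0.001, -1.188]
ft_force: [-0.3, -0.4, 0.1]
finger_gap: 0.997
```

```bash
python3 -c "
from h import *
print(units((.6445,-.005,.21),.087))"
```

```text
(array([-1.253, -1.977,  0.109]), array([-0.001,  0.   , -0.85 ]))
```

Emit:
{"op": "arm_command", "data": {"moves": [[[1, -0.16, -0.25, 0, 0, 0, 0], [1, -0.32, -0.5, 0, 0, 0, 0], [1, -0.48, -0.75, 0, 0, 0, -0.1], [1, -0.64, -1, 0, 0, 0, -0.2], [1, -0.64, -1, 0, 0, 0, -0.2]]]}}

```text
time: 1.35
eef_pos: [0.5094, -0.1926, 0.231]
eef_rot: [-3.14, 0.001, -0.887]
ft_force: [-0.4, -1.0, -0.0]
finger_gap: 0.998
```

```bash
python3 -c "
from h import *
print(units((.6445,-.005,.21),.087))"
```

```text
(array([-0.3  , -1.116,  0.107]), array([-0.001,  0.   , -0.649]))
```

Emit:
{"op": "arm_command", "data": {"moves": [[[1, -0.1, -0.25, 0.03, 0, 0, -0.11], [1, -0.17, -0.5, 0.05, 0, 0, -0.22], [1, -0.25, -0.75, 0.08, 0, 0, -0.33], [1, -0.3, -1, 0.1, 0, 0, -0.44], [1, -0.3, -1, 0.1, 0, 0, -0.55], [1, -0.3, -1, 0.1, 0, 0, -0.65], [1, -0.3, -1, 0.1, 0, 0, -0.65]]]}}

```text
time: 2.22
eef_pos: [0.6258, -0.0258, 0.2108]
eef_rot: [-3.142, 0.001, 0.078]
ft_force: [-0.7, -0.6, 0.0]
finger_gap: 0.999
```

```bash
python3 -c "
from h import *
print(units((.6445,-.005,.19),.087))"
```

```text
(array([ 0.101, -0.096,  0.104]), array([-0.   ,  0.001, -0.006]))
```

Emit:
{"op": "arm_command", "data": {"moves": [[[1, 0.1, -0.095, 0.1, 0, 0, -0.006], [1, 0.1, -0.095, 0.1, 0, 0, -0.006]]]}}

```text
time: 2.48
eef_pos: [0.6443, -0.0032, 0.1897]
eef_rot: [-3.141, 0.002, 0.086]
ft_force: [0.0, 0.3, 0.5]
finger_gap: 1.004
```

Run:
```python
from h import *
o=get_obs();print(o["eef_pos"],o["eef_rot"])
shot("top","1",(205,120,345,225),5);shot("scene","1",(190,120,330,270),4)
```

```text
[ 0.64425494 -0.00320831  0.18974214] [-3.14070918e+00  2.06241629e-03  8.59361189e-02]
```

View pics/top1.png

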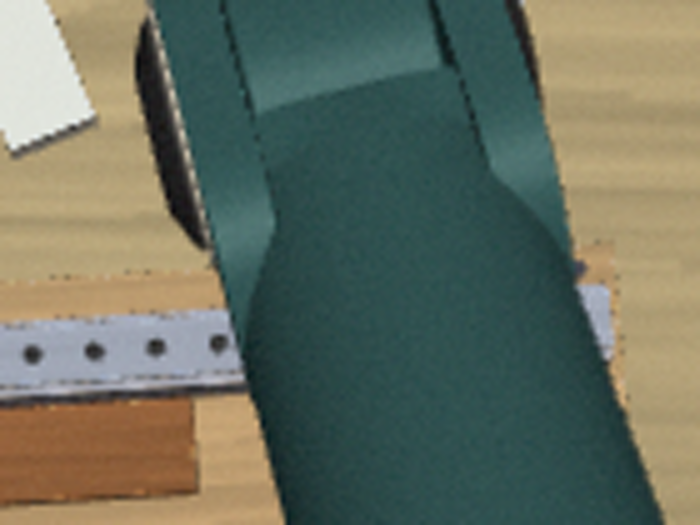

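View pics/scene1.png

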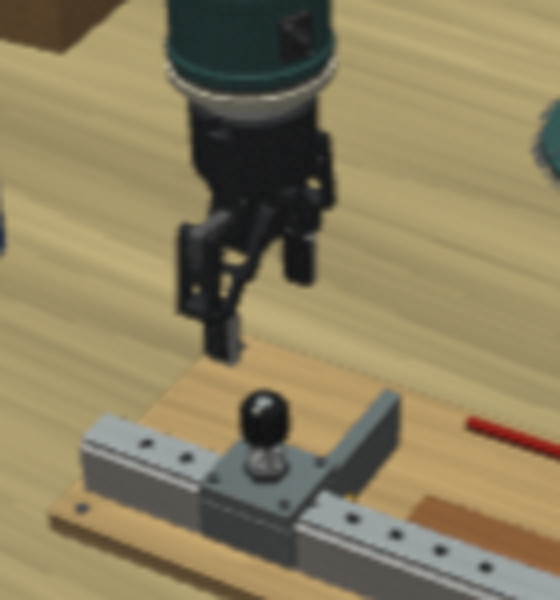

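Run:
```python
from h import *
from fit import pr
q=np.load("q.npy")
o=get_obs();p=o["eef_pos"];ya=o["eef_rot"][2];a=np.array([np.cos(ya),np.sin(ya),0])
c=lambda uv:(np.array(uv)-[190,120])*4
for s in(.0425,.057,-.0425,-.057):
  for wv in (-.011,.011):
    P=p+a*s+np.array([np.sin(ya),-np.cos(ya),0])*wv+[0,0,.013]
    print(s,wv,"nominal",c(proj("scene",P)).round(1),"corr",c(pr("scene",P,q[10:16])).round(1))
for k in((.6445,-.005),(.642,-.006)):print("knobtop",c(proj("scene",np.array([*k,.137]))),c(pr("scene",np.array([*k,.137]),q[10:16])))
```

```text
0.0425 -0.011 nominal [239.7 355. ] corr [240.1 362.9]
0.0425 0.011 nominal [208.7 344.6] corr [209.1 352.4]
0.057 -0.011 nominal [227.1 368.1] corr [227.5 375.9]
0.057 0.011 nominal [195.9 357.4] corr [196.3 365.3]
-0.0425 -0.011 nominal [309.8 282.8] corr [310.1 290.6]
-0.0425 0.011 nominal [279.8 273.3] corr [280.1 281.1]
-0.057 -0.011 nominal [321.1 271.1] corr [321.4 278.9]
-0.057 0.011 nominal [291.2 261.8] corr [291.5 269.6]
knobtop [263.29221542 397.63508006] [263.63931608 405.316776  ]
knobtop [264.30254122 395.05589832] [264.64780699 402.73619451]
```

Run:
```python
from h import *
p=np.load("pics/scene1.npz")["p"]
cv2.imwrite("pics/s1z.png",cv2.resize(p[170:250,230:290,::-1],None,fx=7.5,fy=7.5,interpolation=cv2.INTER_CUBIC))
```

```text
(no output)
```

View pics/s1z.png

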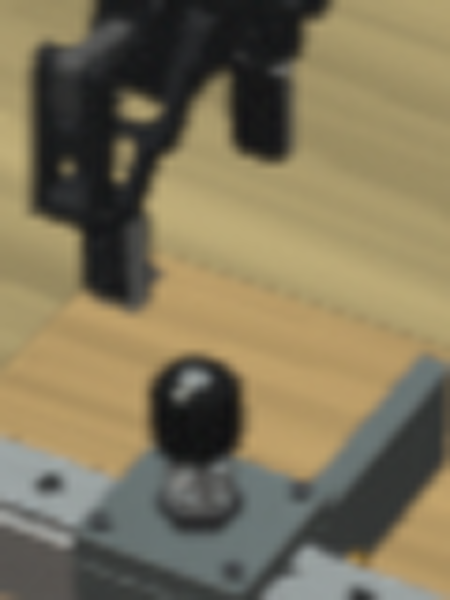

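Run:
```python
from h import *
d=np.load("pics/scene1.npz");p=d["p"].astype(int)
m=(p.sum(2)<130); m[:212]=0;m[236:]=0;m[:,:245]=0;m[:,268:]=0
print("scene obs cols",m.any(0).nonzero()[0][[0,-1]],"rows",m.any(1).nonzero()[0][[0,-1]])
t=np.load("pics/top0.npz")["p"].astype(int)
m2=(t.sum(2)<130); m2[:172]=0;m2[193:]=0;m2[:,:262]=0;m2[:,285:]=0
print("top obs cols",m2.any(0).nonzero()[0][[0,-1]],"rows",m2.any(1).nonzero()[0][[0,-1]])
th=np.linspace(0,6.28,90)
for k in((.6445,-.005),(.642,-.006),(.646,-.004),(.648,-.003)):
  P=np.concatenate([np.c_[k[0]+.016*np.cos(th),k[1]+.016*np.sin(th),0*th+z] for z in(.109,.137)])
  for n in("scene","top"):
    u=proj(n,P);print(k,n,u.min(0).round(1),u.max(0).round(1))
for n,mm in(("scene",m),("top",m2)):
  ys=mm.nonzero();print(n,[ (r,mm[r].nonzero()[0][[0,-1]].tolist()) for r in sorted(set(ys[0]))])
```

```text
scene obs cols [251 261] rows [220 231]
top obs cols [267 279] rows [176 189]
(0.6445, -0.005) scene [249.6 215.5] [262.4 231.8]
(0.6445, -0.005) top [266.1 174.2] [279.3 189.2]
(0.642, -0.006) scene [249.8 214.9] [262.6 231.1]
(0.642, -0.006) top [266.5 175.2] [279.7 190.2]
(0.646, -0.004) scene [249.5 216. ] [262.3 232.3]
(0.646, -0.004) top [265.7 173.6] [278.9 188.6]
(0.648, -0.003) scene [249.4 216.5] [262.2 232.8]
(0.648, -0.003) top [265.3 172.8] [278.5 187.8]
scene [(np.int64(220), [252, 260]), (np.int64(221), [251, 260]), (np.int64(222), [251, 260]), (np.int64(223), [251, 261]), (np.int64(224), [251, 261]), (np.int64(225), [251, 261]), (np.int64(226), [251, 261]), (np.int64(227), [251, 261]), (np.int64(228), [251, 260]), (np.int64(229), [252, 260]), (np.int64(230), [252, 259]), (np.int64(231), [254, 257])]
top [(np.int64(176), [271, 275]), (np.int64(177), [270, 276]), (np.int64(178), [268, 278]), (np.int64(179), [268, 278]), (np.int64(180), [267, 279]), (np.int64(181), [267, 279]), (np.int64(182), [267, 279]), (np.int64(183), [267, 279]), (np.int64(184), [267, 279]), (np.int64(185), [268, 278]), (np.int64(186), [268, 278]), (np.int64(187), [268, 277]), (np.int64(188), [269, 277]), (np.int64(189), [270, 276])]
```

```bash
python3 -c "
from h import *
o=get_obs();print(o['eef_pos'],o['eef_rot'],o['qd'].round(4),o['ft_force'])
print(units((.643,-.0055,.102),.0863))"
```

```text
[ 0.64424683 -0.00459931  0.19107673] [3.14141864e+00 6.91490609e-04 8.58082058e-02] [ 0.0123 -0.0142 -0.0019  0.0004  0.0022  0.002   0.0118] [-0.35375568 -0.54948626  0.23088456]
(array([-0.006,  0.004,  0.445]), array([ 0.,  0., -0.]))
```

Emit:
{"op": "arm_command", "data": {"moves": [[[1, -0.007, 0.003, 0.15, 0, 0, 0], [1, -0.007, 0.003, 0.3, 0, 0, 0], [1, -0.007, 0.003, 0.42, 0, 0, 0], [1, -0.007, 0.003, 0.44, 0, 0, 0], [1, -0.007, 0.003, 0.44, 0, 0, 0]]]}}

```text
time: 3.2
eef_pos: [0.6434, -0.0051, 0.1042]
eef_rot: [3.141, -0.001, 0.088]
ft_force: [-0.4, -0.8, 0.8]
finger_gap: 1.001
```

```bash
python3 -c "
from h import *
o=get_obs();print(o['eef_pos'],o['eef_rot'],o['ft_force'])
shot('scene','2',(210,180,300,270),6)"
```

```text
[ 0.64339043 -0.00512733  0.10419264] [ 3.14138560e+00 -7.24090386e-04  8.76328739e-02] [-0.4028396  -0.78572031  0.82565117]
```

View pics/scene2.png

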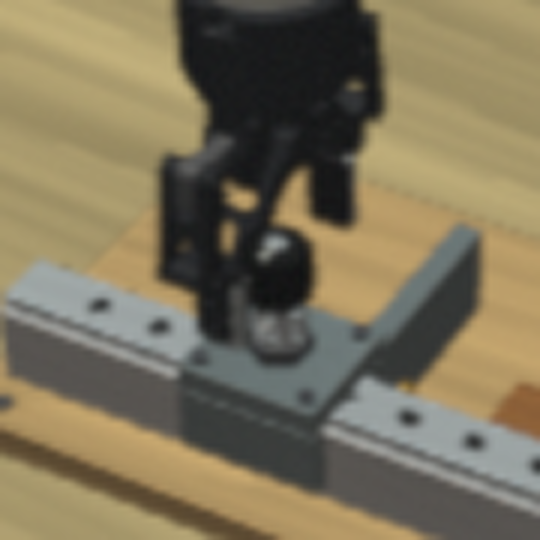

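The fingers straddle the knob: near tip at (215,335), far tip at (335,220), knob at (280,275). I'll close now.

Emit:
{"op": "arm_command", "data": {"moves": [[[-1, 0, 0, 0, 0, 0, 0], [-1, 0, 0, 0, 0, 0, 0], [-1, 0, 0, 0, 0, 0, 0], [-1, 0, 0, 0, 0, 0, 0], [-1, 0, 0, 0, 0, 0, 0], [-1, 0, 0, 0, 0, 0, 0]]]}}

```text
time: 4.0
eef_pos: [0.6433, -0.0046, 0.1037]
eef_rot: [3.142, -0.001, 0.089]
ft_force: [-2.1, 0.5, 5.2]
finger_gap: 0.359
```

```bash
python3 -c "
from h import *
o=get_obs();print(o['eef_pos'],o['eef_rot'],o['ft_force'],o['moment'],o['finger_gap'])
shot('scene','3',(210,180,300,270),6)"
```

```text
[ 0.64334018 -0.00463548  0.10372895] [ 3.14153724e+00 -5.42133007e-04  8.89993633e-02] [-2.14283048  0.54859242  5.18113255] [-0.04881639  0.2439039  -0.00717309] 0.35877995022159703
```

View pics/scene3.png

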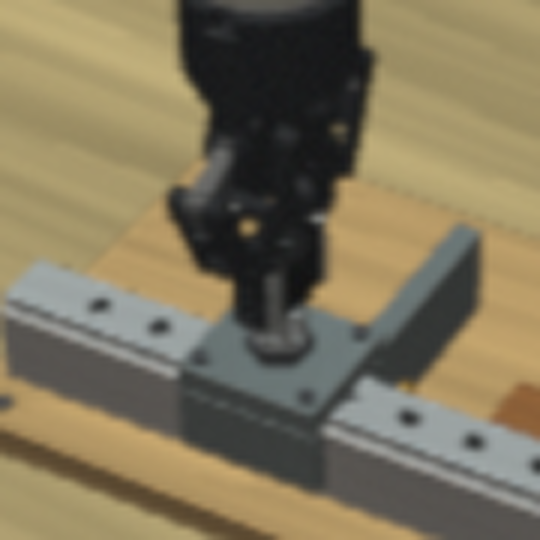

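Emit:
{"op": "arm_command", "data": {"moves": [[[-1, 0, 0, -0.02, 0, 0, 0], [-1, 0, 0, -0.04, 0, 0, 0], [-1, 0, 0, -0.056, 0, 0, 0], [-1, 0, 0, -0.056, 0, 0, 0], [-1, 0, 0, -0.056, 0, 0, 0]]]}}

```text
time: 4.68
eef_pos: [0.6429, -0.0047, 0.1138]
eef_rot: [-3.141, 0.001, 0.089]
ft_force: [6.9, 0.5, -16.2]
finger_gap: 0.359
```

```bash
python3 -c "
from h import *
o=get_obs();print(o['eef_pos'],o['eef_rot'],o['ft_force'],o['moment'],o['finger_gap'])
shot('scene','4',(210,180,300,270),6)"
```

```text
[ 0.6429045  -0.00470943  0.11376206] [-3.14118199e+00  6.10509350e-04  8.90060071e-02] [  6.90837797   0.52476838 -16.22552585] [ 0.1391676  -1.54226069 -0.01811697] 0.358959355869182
```

View pics/scene4.png

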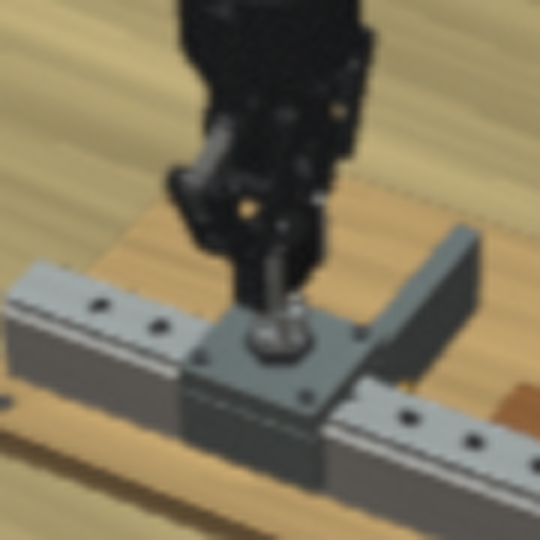

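Emit:
{"op": "arm_command", "data": {"moves": [[[-1, 0.002, 0, -0.007, 0, 0, 0], [-1, 0.002, 0, -0.007, 0, 0, 0], [-1, 0.002, 0, -0.007, 0, 0, 0]]]}}

```text
time: 5.1
eef_pos: [0.643, -0.0047, 0.1152]
eef_rot: [-3.141, 0.001, 0.089]
ft_force: [4.1, -0.2, -18.8]
finger_gap: 0.357
```

```bash
python3 -c "
from h import *
o=get_obs();print(o['eef_pos'],o['eef_rot'],o['ft_force'],o['moment'],o['finger_gap'],o['joint_positions'].round(3))"
```

```text
[ 0.64303766 -0.00468165  0.1152105 ] [-3.14132264e+00  1.19425709e-03  8.90383877e-02] [  4.05333842  -0.19560393 -18.82098799] [ 0.04971229 -0.99840892 -0.00664616] 0.356674493837486 [ 0.312  0.623 -0.494  1.645  0.343  0.962 -0.213]
```

Emit:
{"op": "arm_command", "data": {"moves": [[[-1, 0, 0, 0, 0, 0, -0.06], [-1, 0, 0, 0, 0, 0, -0.14], [-1, 0, 0, 0, 0, 0, -0.22], [-1, 0, 0, 0, 0, 0, -0.3], [-1, 0, 0, 0, 0, 0, -0.35], [-1, 0, 0, 0, 0, 0, -0.35]]]}}

```text
time: 5.85
eef_pos: [0.6426, -0.005, 0.1151]
eef_rot: [-3.14, 0.002, 0.613]
ft_force: [-1.4, -0.3, -18.4]
finger_gap: 0.356
```

```bash
python3 -c "
from h import *
o=get_obs();print(o['eef_pos'],o['eef_rot'],o['ft_force'],o['moment'],o['finger_gap'],o['joint_positions'].round(3))
shot('scene','5',(210,180,300,270),6)"
```

```text
[ 0.64256138 -0.00495613  0.11512554] [-3.14027845e+00  1.92517842e-03  6.13330921e-01] [ -1.36847399  -0.29754371 -18.35834967] [-0.07598669  0.29773876 -0.00430472] 0.3561993022520328 [ 0.392  0.652 -0.612  1.643  0.43   0.988  0.248]
```

View pics/scene5.png

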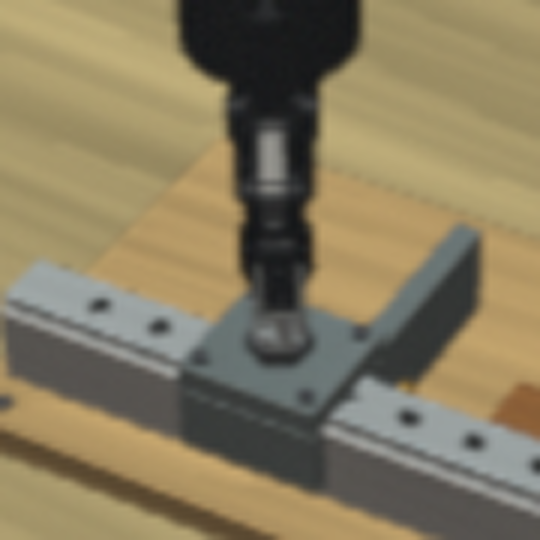

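Emit:
{"op": "arm_command", "data": {"moves": [[[-1, 0, 0, 0, 0, 0, -0.08], [-1, 0, 0, 0, 0, 0, -0.18], [-1, 0, 0, 0, 0, 0, -0.28], [-1, 0, 0, 0, 0, 0, -0.38], [-1, 0, 0, 0, 0, 0, -0.48], [-1, 0, 0, 0, 0, 0, -0.58], [-1, 0, 0, 0, 0, 0, -0.68], [-1, 0, 0, 0, 0, 0, -0.695], [-1, 0, 0, 0, 0, 0, -0.695]]]}}

```text
time: 7.02
eef_pos: [0.6422, -0.0062, 0.1149]
eef_rot: [-3.138, 0.002, 1.654]
ft_force: [-5.0, -5.0, -17.7]
finger_gap: 0.354
```

```bash
python3 -c "
from h import *
o=get_obs();print(o['eef_pos'],o['eef_rot'],o['ft_force'],o['moment'],o['finger_gap'],o['joint_positions'].round(3))
shot('scene','6',(210,180,300,270),6)"
```

```text
[ 0.64218321 -0.0061979   0.11492811] [-3.13793834e+00  1.69563822e-03  1.65373324e+00] [ -5.02972715  -5.01776644 -17.70103157] [-1.10591862  1.32235875 -0.00594371] 0.3542507068498708 [ 0.534  0.729 -0.837  1.638  0.606  1.057  1.166]
```

View pics/scene6.png

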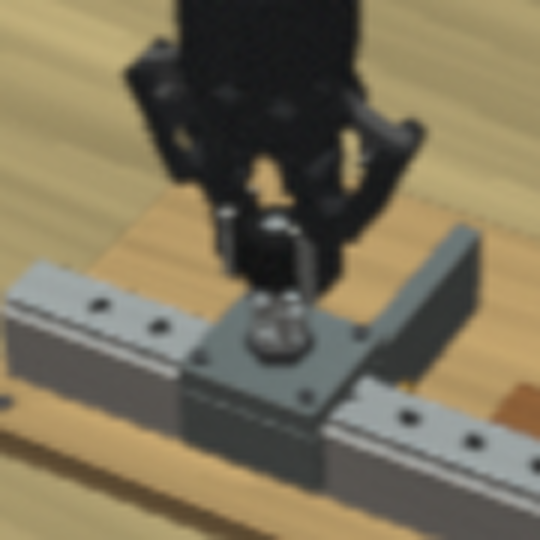

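Emit:
{"op": "arm_command", "data": {"moves": [[[-1, -0.001, -0.001, 0.01, 0, 0, 0], [-1, -0.001, -0.001, 0.02, 0, 0, 0], [-1, -0.001, -0.001, 0.025, 0, 0, 0], [-1, -0.001, -0.001, 0.025, 0, 0, 0]]]}}

```text
time: 7.58
eef_pos: [0.6423, -0.0062, 0.1107]
eef_rot: [-3.139, 0.002, 1.654]
ft_force: [-7.9, -5.2, -9.2]
finger_gap: 0.359
```

```bash
python3 -c "
from h import *
o=get_obs();print(o['eef_pos'],o['eef_rot'],o['ft_force'],o['moment'],o['finger_gap'])"
```

```text
[ 0.64229993 -0.00618456  0.11066604] [-3.13876797e+00  2.07110309e-03  1.65354864e+00] [-7.86238432 -5.16794069 -9.15029354] [-1.13844136  1.8668033  -0.00916317] 0.35879250808835345
```

Emit:
{"op": "arm_command", "data": {"moves": [[[-1, -0.001, -0.001, 0.003, 0, 0, 0], [-1, -0.001, -0.001, 0.003, 0, 0, 0], [0.2, -0.001, -0.001, 0.003, 0, 0, 0], [0.6, -0.001, -0.001, 0.003, 0, 0, 0], [1, -0.001, -0.001, 0.003, 0, 0, 0], [1, -0.001, -0.001, 0.003, 0, 0, 0], [1, -0.001, -0.001, 0.003, 0, 0, 0], [1, -0.001, -0.001, -0.15, 0, 0, 0], [1, -0.001, -0.001, -0.35, 0, 0, 0], [1, -0.001, -0.001, -0.45, 0, 0, 0], [1, -0.001, -0.001, -0.45, 0, 0, 0]]]}}

```text
time: 8.95
eef_pos: [0.6436, -0.0051, 0.2018]
eef_rot: [3.14, 0.0, 1.656]
ft_force: [0.2, -0.7, -0.3]
finger_gap: 1.002
```

```bash
python3 -c "
from h import *
o=get_obs();print(o['eef_pos'],o['eef_rot'],o['ft_force'],o['moment'],o['finger_gap'],o['joint_positions'].round(3))
shot('scene','7',(200,140,400,310),4)
p=np.load('pics/scene7.npz')['p']
cv2.imwrite('pics/s7z.png',cv2.resize(p[205:255,230:300,::-1],None,fx=10,fy=10,interpolation=cv2.INTER_CUBIC))"
```

```text
[ 0.64359966 -0.0051239   0.20184594] [3.13987067e+00 4.04131838e-04 1.65622596e+00] [ 0.20459424 -0.66953126 -0.2751724 ] [-0.00843578  0.0099382  -0.00193015] 1.0018678571083914 [ 0.571  0.639 -0.899  1.572  0.528  1.188  1.223]
```

View pics/s7z.png

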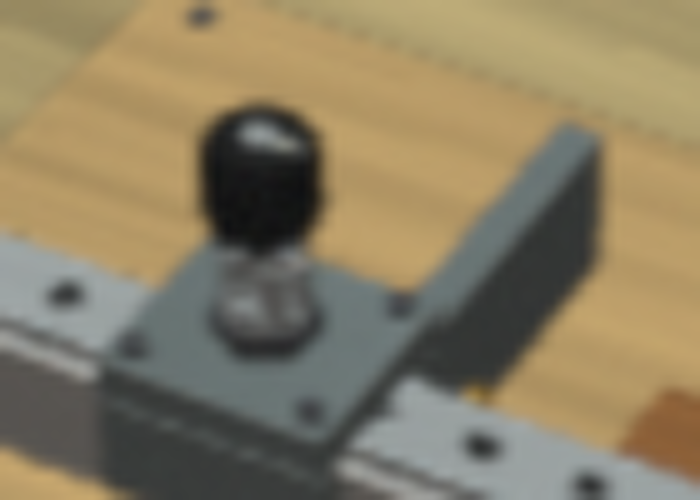

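Run:
```python
from h import *
a=np.load("pics/scene1.npz");b=np.load("pics/scene7.npz")
P=cloud("scene",a["d"]);
A=cv2.cvtColor(a["p"],cv2.COLOR_RGB2GRAY);B=cv2.cvtColor(b["p"],cv2.COLOR_RGB2GRAY)
# subpixel shift of the knob's lower part by template matching on upsampled image
up=lambda I:cv2.resize(I,None,fx=10,fy=10,interpolation=cv2.INTER_CUBIC)
t=up(A[222:234,248:265]);s=up(B[214:238,246:267])
r=cv2.matchTemplate(s,t,cv2.TM_CCOEFF_NORMED);_,m,_,l=cv2.minMaxLoc(r);print(m,"shift px",(l[0]/10+246-248,l[1]/10+214-222))
for dz in(.005,.007,.010):print(dz,proj("scene",np.array([.643,-.0055,.11+dz]))-proj("scene",np.array([.643,-.0055,.11])))
for n,d in(("before",A),("after",B)):
    print(n,[int(x) for x in d[214:238,254:260].mean(1)])
```

```text
0.9659257531166077 shift px (-0.09999999999999432, -1.8000000000000114)
0.005 [-0.06554399 -1.48642982]
0.007 [-0.09185245 -2.0830626 ]
0.01 [-0.131413   -2.98023077]
before [155, 159, 156, 118, 65, 76, 103, 84, 58, 38, 26, 21, 20, 19, 19, 19, 25, 47, 83, 95, 96, 97, 101, 86]
after [149, 116, 64, 77, 111, 103, 51, 31, 24, 21, 21, 20, 20, 20, 24, 44, 79, 94, 95, 88, 94, 104, 102, 87]
```

The knob rose 2 px, which matches the 7 mm parked height, and it stays up by itself. Next I'll move behind the stop plate with the fingers shut.

```bash
python3 -c "
from h import *
print(units((.5477,-.0288,.2),.0863))"
```

```text
(array([-0.076, -0.485,  0.003]), array([0.   , 0.   , 1.047]))
```

Emit:
{"op": "arm_command", "data": {"moves": [[[-1, -0.02, -0.08, 0, 0, 0, 0.11], [-1, -0.04, -0.18, 0, 0, 0, 0.23], [-1, -0.06, -0.3, 0, 0, 0, 0.35], [-1, -0.08, -0.4, 0, 0, 0, 0.47], [-1, -0.08, -0.485, 0, 0, 0, 0.59], [-1, -0.08, -0.485, 0, 0, 0, 0.71], [-1, -0.08, -0.485, 0, 0, 0, 0.83], [-1, -0.08, -0.485, 0, 0, 0, 0.93], [-1, -0.08, -0.485, 0, 0, 0, 1], [-1, -0.08, -0.485, 0, 0, 0, 1]]]}}

```text
time: 10.25
eef_pos: [0.5473, -0.0294, 0.1998]
eef_rot: [-3.141, 0.002, 0.157]
ft_force: [0.0, 0.1, 0.1]
finger_gap: 0.003
```

```bash
python3 -c "
from h import *
print(get_obs()['joint_positions'].round(3),units((.5477,-.0288,.052),.0863))"
```

```text
[ 0.515  0.381 -0.64   1.821  0.262  1.027 -0.071] (array([ 0.003, -0.003,  0.739]), array([-0.   ,  0.001,  0.047]))
```

Emit:
{"op": "arm_command", "data": {"moves": [[[-1, 0, 0, 0.1, 0, 0, 0.047], [-1, 0, 0, 0.3, 0, 0, 0.047], [-1, 0, 0, 0.5, 0, 0, 0.047], [-1, 0, 0, 0.68, 0, 0, 0.047], [-1, 0, 0, 0.735, 0, 0, 0.047], [-1, 0, 0, 0.735, 0, 0, 0.047]]]}}

```text
time: 11.0
eef_pos: [0.5477, -0.0292, 0.0538]
eef_rot: [-3.141, 0.001, 0.087]
ft_force: [-0.4, -0.4, -0.1]
finger_gap: 0.002
```

```bash
python3 -c "
from h import *
o=get_obs();print(o['eef_pos'],o['eef_rot'],o['ft_force'],o['joint_positions'].round(3))
shot('scene','8',(200,150,400,310),4);shot('top','8',(150,165,340,275),4)"
```

```text
[ 0.54770667 -0.02915713  0.05379734] [-3.14110231e+00  8.53802651e-04  8.73625998e-02] [-0.36335837 -0.38032086 -0.13455895] [ 0.417  0.58  -0.53   1.918  0.416  0.754 -0.264]
```

View pics/scene8.png

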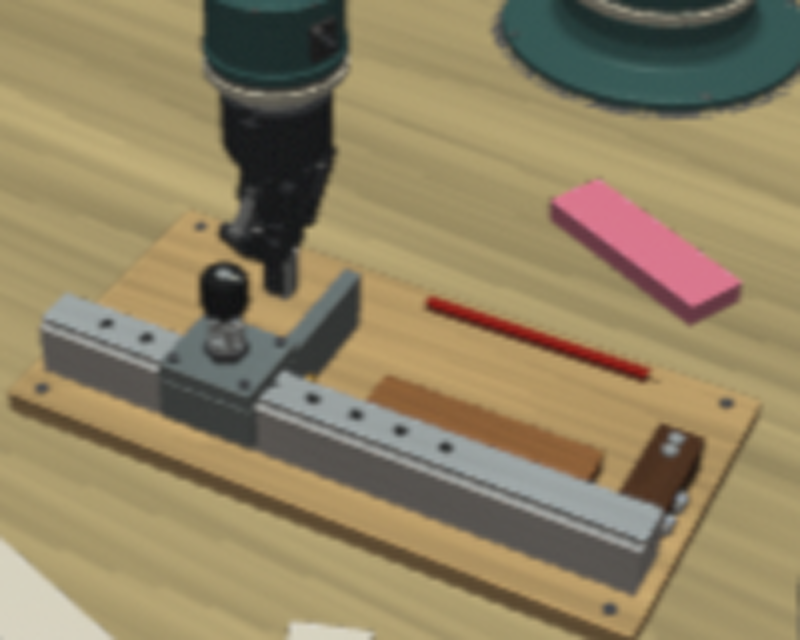

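View pics/top8.png

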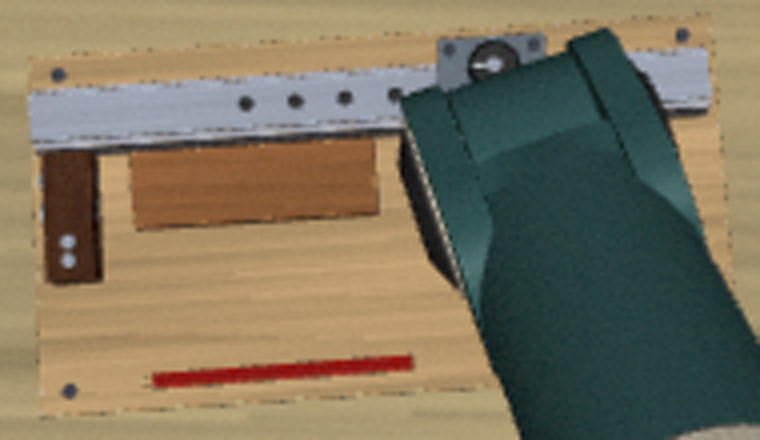

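Emit:
{"op": "arm_command", "data": {"moves": [[[-1, 0, -0.05, 0, 0, 0, 0], [-1, 0, -0.09, 0, 0, 0, 0], [-1, 0, -0.12, 0, 0, 0, 0], [-1, 0, -0.14, 0, 0, 0, 0], [-1, 0, -0.16, 0, 0, 0, 0], [-1, 0, -0.18, 0, 0, 0, 0], [-1, 0, -0.2, 0, 0, 0, 0], [-1, 0, -0.2, 0, 0, 0, 0]]]}}

```text
time: 12.1
eef_pos: [0.5446, 0.0104, 0.0541]
eef_rot: [3.141, -0.0, 0.086]
ft_force: [0.5, -2.8, 2.3]
finger_gap: -0.004
```

```bash
python3 -c "
from h import *
o=get_obs();print(o['eef_pos'],o['eef_rot'],o['ft_force'],o['moment'])
shot('scene','9',(200,150,400,310),4)"
```

```text
[0.54460358 0.01038343 0.05407418] [ 3.14115055e+00 -2.99819281e-04  8.59648122e-02] [ 0.52022496 -2.81154416  2.26268009] [-0.62758304 -0.17619534  0.02845317]
```

View pics/scene9.png

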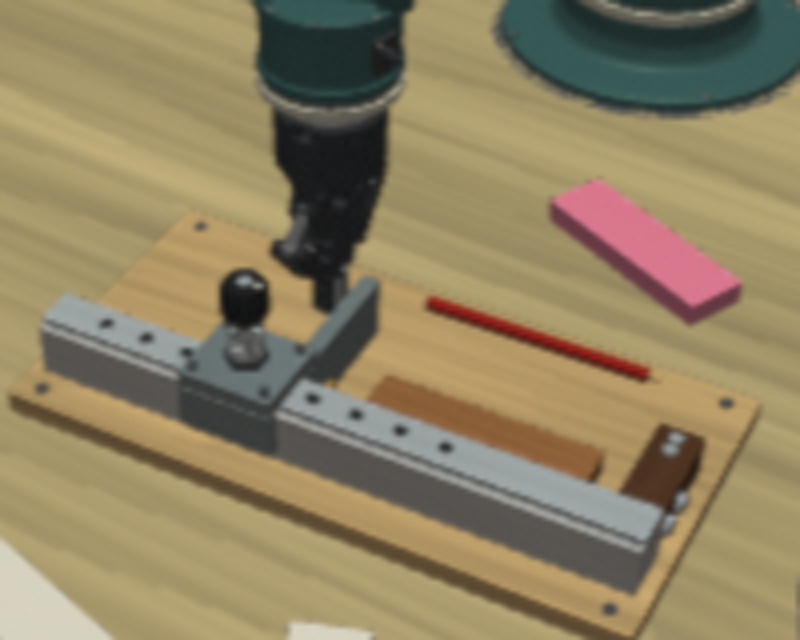

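The carriage slides freely, the knob went from (223,292) to (243,298), and the plunger stays up. I'll carry on.

Emit:
{"op": "arm_command", "data": {"moves": [[[-1, 0, -0.02, 0, 0, 0, 0], [-1, 0, -0.04, 0, 0, 0, 0], [-1, 0, -0.06, 0, 0, 0, 0], [-1, 0, -0.08, 0, 0, 0, 0], [-1, 0, -0.1, 0, 0, 0, 0], [-1, 0, -0.12, 0, 0, 0, 0], [-1, 0, -0.14, 0, 0, 0, 0], [-1, 0, -0.16, 0, 0, 0, 0], [-1, 0, -0.16, 0, 0, 0, 0]]]}}

```text
time: 13.28
eef_pos: [0.5418, 0.0423, 0.054]
eef_rot: [3.141, -0.0, 0.086]
ft_force: [1.2, -3.3, 2.1]
finger_gap: -0.0
```

```bash
python3 -c "
from h import *
o=get_obs();print(o['eef_pos'],o['eef_rot'],o['ft_force'],o['moment'])
shot('scene','10',(200,150,400,310),4);shot('top','10',(150,165,340,275),4)"
```

```text
[0.54183846 0.04232636 0.05396285] [ 3.14144866e+00 -2.57652517e-04  8.58958121e-02] [ 1.20111942 -3.33129181  2.06960917] [-0.64066624 -0.30149835 -0.11025923]
```

View pics/scene10.png

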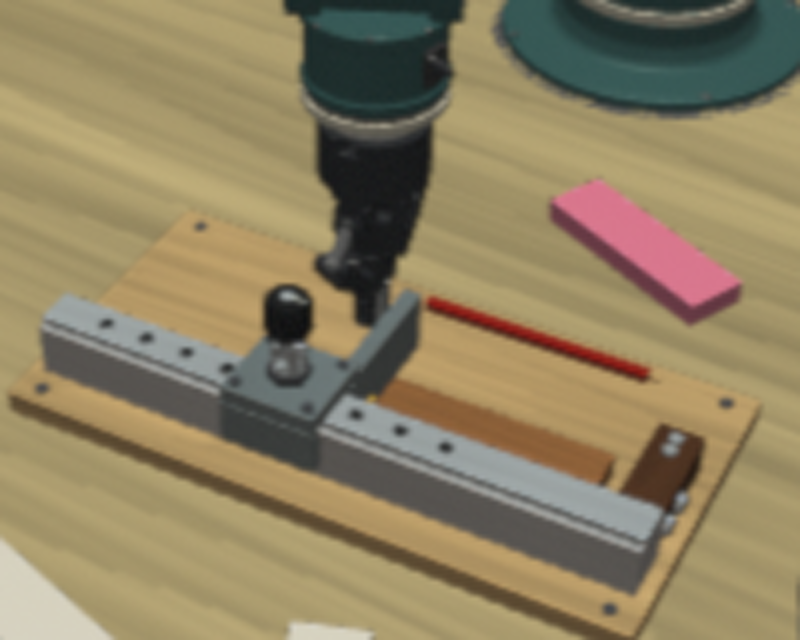

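View pics/top10.png

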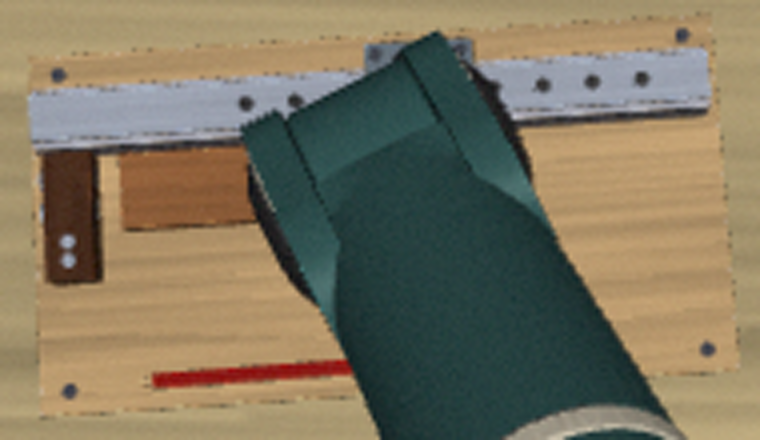

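Emit:
{"op": "arm_command", "data": {"moves": [[[-1, 0, -0.01, 0, 0, 0, 0], [-1, 0, -0.02, 0, 0, 0, 0], [-1, 0, -0.03, 0, 0, 0, 0], [-1, 0, -0.035, 0, 0, 0, 0], [-1, 0, -0.04, 0, 0, 0, 0]]]}}

```text
time: 14.0
eef_pos: [0.5412, 0.0497, 0.0539]
eef_rot: [3.141, -0.0, 0.085]
ft_force: [2.4, -6.9, 3.4]
finger_gap: -0.002
```

```bash
python3 -c "
from h import *
o=get_obs();print(o['eef_pos'],o['ft_force'],o['moment'])
shot('top','11',(155,190,235,240),10)"
```

```text
[0.54120677 0.04972029 0.05392752] [ 2.37536208 -6.94626967  3.3983377 ] [-1.39483508 -0.3809627   0.02389395]
```

View pics/top11.png

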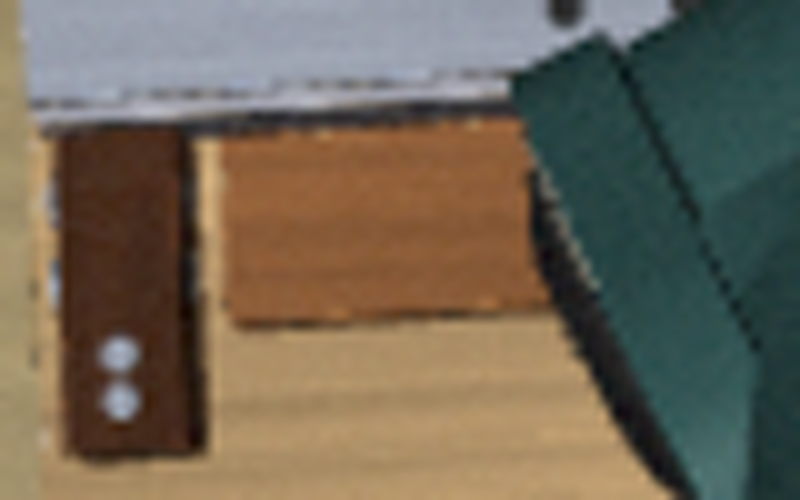

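Emit:
{"op": "arm_command", "data": {"moves": [[[-1, 0, -0.004, 0, 0, 0, 0], [-1, 0, -0.008, 0, 0, 0, 0], [-1, 0, -0.012, 0, 0, 0, 0]]]}}

```text
time: 14.42
eef_pos: [0.541, 0.052, 0.0539]
eef_rot: [3.141, -0.0, 0.085]
ft_force: [2.1, -7.4, 2.7]
finger_gap: -0.003
```

Emit:
{"op": "arm_command", "data": {"moves": [[[-1, 0, -0.003, 0, 0, 0, 0], [-1, 0, -0.006, 0, 0, 0, 0]]]}}

```text
time: 14.68
eef_pos: [0.5409, 0.0533, 0.0539]
eef_rot: [3.141, -0.0, 0.085]
ft_force: [3.0, -6.9, 3.2]
finger_gap: -0.004
```

```bash
python3 -c "
from h import *
o=get_obs();print(o['eef_pos'],o['ft_force'],o['moment'])
shot('top','12',(155,190,235,240),10)"
```

```text
[0.54091603 0.05325585 0.05391302] [ 2.96468073 -6.88921663  3.24821592] [-1.41808422 -0.44363605 -0.00899194]
```

View pics/top12.png

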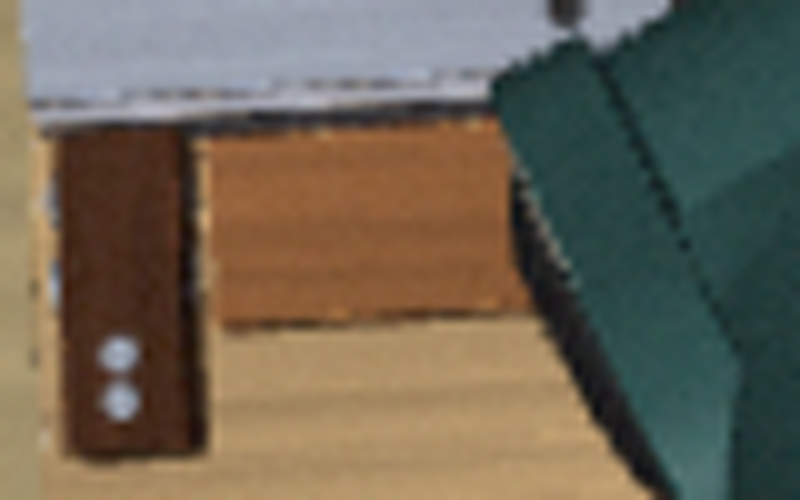

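Sliding force is steady at about 7 N, and a gap of about 2–3 mm remains (block edge at column 195, blank at 212). I'll go in small steps.

Emit:
{"op": "arm_command", "data": {"moves": [[[-1, 0, -0.003, 0, 0, 0, 0], [-1, 0, -0.006, 0, 0, 0, 0]]]}}

```text
time: 14.98
eef_pos: [0.5408, 0.0545, 0.0539]
eef_rot: [3.141, -0.0, 0.085]
ft_force: [1.0, -6.0, 2.7]
finger_gap: 0.002
```

Emit:
{"op": "arm_command", "data": {"moves": [[[-1, 0, -0.0025, 0, 0, 0, 0], [-1, 0, -0.005, 0, 0, 0, 0]]]}}

```text
time: 15.22
eef_pos: [0.5407, 0.0554, 0.0539]
eef_rot: [3.141, -0.0, 0.085]
ft_force: [1.7, -6.6, 3.2]
finger_gap: -0.003
```

Emit:
{"op": "arm_command", "data": {"moves": [[[-1, 0, -0.0025, 0, 0, 0, 0], [-1, 0, -0.004, 0, 0, 0, 0]]]}}

```text
time: 15.48
eef_pos: [0.5406, 0.0563, 0.0539]
eef_rot: [3.141, -0.0, 0.085]
ft_force: [2.0, -6.4, 1.7]
finger_gap: -0.001
```

Emit:
{"op": "arm_command", "data": {"moves": [[[-1, 0, -0.002, 0, 0, 0, 0], [-1, 0, -0.004, 0, 0, 0, 0]]]}}

```text
time: 15.72
eef_pos: [0.5406, 0.057, 0.0539]
eef_rot: [3.141, -0.0, 0.085]
ft_force: [2.3, -6.0, 1.9]
finger_gap: 0.001
```

```bash
python3 -c "
from h import *
o=get_obs();print(o['eef_pos'],o['ft_force'],o['moment'])
shot('top','13',(155,190,235,240),10)"
```

```text
[0.54058265 0.05704237 0.0539417 ] [ 2.29417492 -6.03110229  1.87935728] [-1.38462938 -0.45026318 -0.07293355]
```

View pics/top13.png

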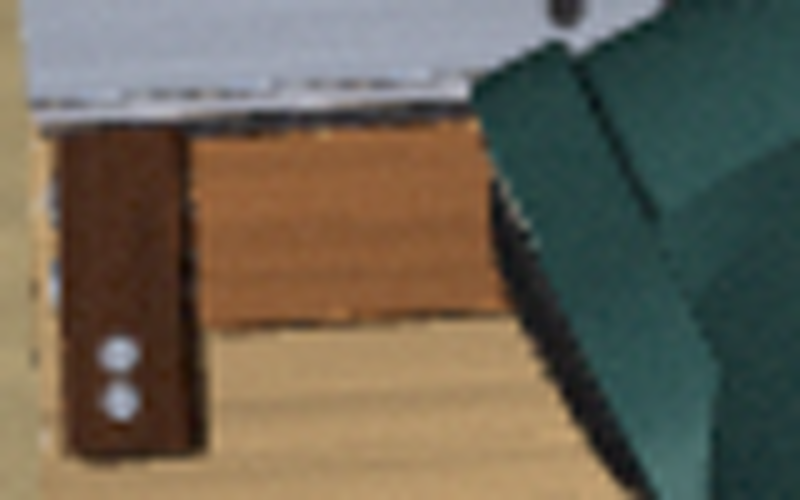

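Emit:
{"op": "arm_command", "data": {"moves": [[[-1, 0, -0.002, 0, 0, 0, 0], [-1, 0, -0.004, 0, 0, 0, 0]]]}}

```text
time: 16.02
eef_pos: [0.5405, 0.0578, 0.0539]
eef_rot: [3.141, -0.0, 0.085]
ft_force: [2.3, -7.1, 3.6]
finger_gap: 0.004
```

Emit:
{"op": "arm_command", "data": {"moves": [[[-1, 0, -0.002, 0, 0, 0, 0], [-1, 0, -0.003, 0, 0, 0, 0]]]}}

```text
time: 16.27
eef_pos: [0.5405, 0.0584, 0.0539]
eef_rot: [3.141, -0.0, 0.085]
ft_force: [2.3, -6.0, 3.2]
finger_gap: -0.004
```

Emit:
{"op": "arm_command", "data": {"moves": [[[-1, 0, -0.002, 0, 0, 0, 0], [-1, 0, -0.003, 0, 0, 0, 0]]]}}

```text
time: 16.52
eef_pos: [0.5404, 0.0589, 0.0539]
eef_rot: [3.141, -0.0, 0.085]
ft_force: [2.4, -8.3, 2.5]
finger_gap: -0.002
```

Emit:
{"op": "arm_command", "data": {"moves": [[[-1, 0, -0.002, 0, 0, 0, 0], [-1, 0, -0.003, 0, 0, 0, 0]]]}}

```text
time: 16.77
eef_pos: [0.5404, 0.0589, 0.0539]
eef_rot: [3.14, 0.0, 0.085]
ft_force: [2.3, -11.2, 3.8]
finger_gap: 0.002
```

Contact: motion stopped at y = 0.0589 and the force is rising. I'll press a little more.

Emit:
{"op": "arm_command", "data": {"moves": [[[-1, 0, -0.0015, 0, 0, 0, 0], [-1, 0, -0.003, 0, 0, 0, 0], [-1, 0, -0.003, 0, 0, 0, 0]]]}}

```text
time: 17.15
eef_pos: [0.5404, 0.0589, 0.0539]
eef_rot: [3.14, 0.0, 0.084]
ft_force: [2.5, -12.6, 4.3]
finger_gap: -0.003
```

Emit:
{"op": "arm_command", "data": {"moves": [[[-1, 0, -0.002, 0, 0, 0, 0], [-1, 0, -0.004, 0, 0, 0, 0], [-1, 0, -0.004, 0, 0, 0, 0]]]}}

```text
time: 17.52
eef_pos: [0.5404, 0.0591, 0.0539]
eef_rot: [3.139, 0.0, 0.084]
ft_force: [3.1, -18.3, 5.7]
finger_gap: -0.002
```

```bash
python3 -c "
from h import *
o=get_obs();print(o['eef_pos'],o['ft_force'],o['moment'])
shot('scene','14',(200,150,400,310),4);shot('top','14',(155,190,235,240),10)"
```

```text
[0.54039063 0.05905773 0.05390847] [  3.14918256 -18.32209469   5.69174076] [-3.62967884e+00 -5.15399613e-01 -4.28680646e-04]
```

View pics/scene14.png

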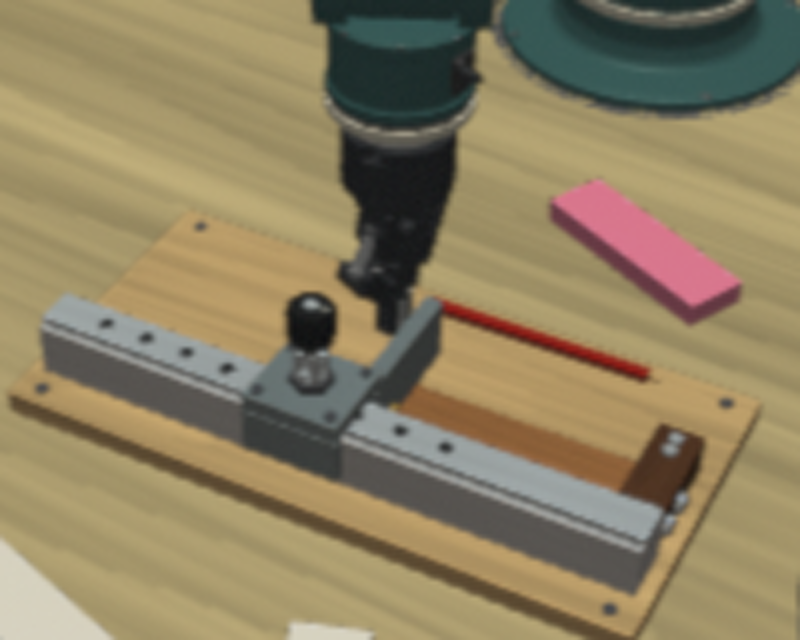

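View pics/top14.png

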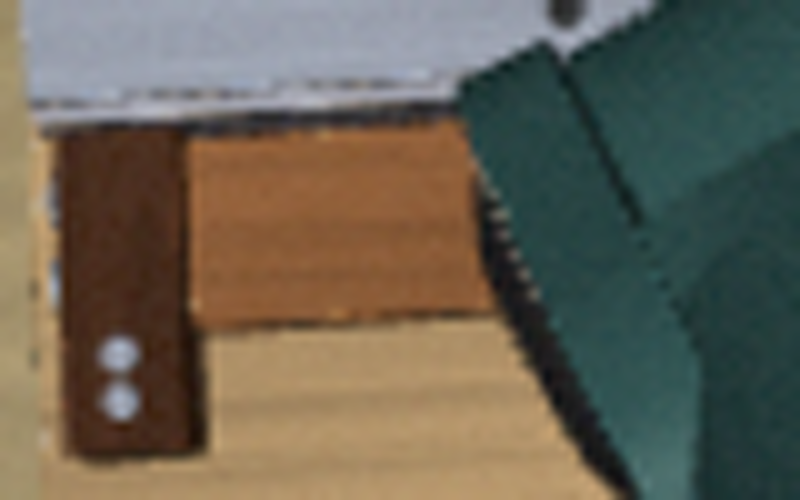

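Emit:
{"op": "arm_command", "data": {"moves": [[[-1, 0, -0.002, 0, 0, 0, 0], [-1, 0, -0.002, 0, 0, 0, 0], [-1, 0, -0.002, 0, 0, 0, 0], [-1, 0, -0.002, 0, 0, 0, 0]]]}}

```text
time: 18.12
eef_pos: [0.5404, 0.0591, 0.0539]
eef_rot: [3.138, 0.0, 0.083]
ft_force: [2.5, -19.4, 6.6]
finger_gap: -0.0
```

Now I'll back off straight along −y, then rise clear.

Emit:
{"op": "arm_command", "data": {"moves": [[[-1, 0, 0.005, 0, 0, 0, 0], [-1, 0, 0.03, 0, 0, 0, 0], [-1, 0, 0.1, 0, 0, 0, 0], [-1, 0, 0.13, 0, 0, 0, 0], [-1, 0, 0.13, 0, 0, 0, 0], [-1, 0, 0.13, -0.2, 0, 0, 0], [-1, 0, 0.13, -0.45, 0, 0, 0], [-1, 0, 0.13, -0.75, 0, 0, 0], [-1, 0, 0.13, -0.95, 0, 0, 0], [-1, 0, 0.13, -1, 0, 0, 0]]]}}

```text
time: 19.38
eef_pos: [0.543, 0.0368, 0.2564]
eef_rot: [3.141, -0.004, 0.086]
ft_force: [0.2, 0.0, -0.3]
finger_gap: 0.0
```

Emit:
{"op": "arm_command", "data": {"moves": [[[-1, 0, 0.2, 0, 0, 0, 0], [-1, 0, 0.45, 0, 0, 0, 0], [-1, 0, 0.7, 0, 0, 0, 0], [-1, 0, 0.95, 0, 0, 0, 0], [-1, 0, 1, 0, 0, 0, 0], [-1, 0, 1, 0, 0, 0, 0]]]}}

```text
time: 20.12
eef_pos: [0.5592, -0.1627, 0.253]
eef_rot: [-3.141, 0.001, 0.086]
ft_force: [-0.6, 0.6, 0.3]
finger_gap: 0.002
```

```bash
python3 -c "
from h import *
o=get_obs();print(o['time'],o['eef_pos'],o['ft_force'],o['moment'])
shot('scene','15',(200,150,400,310),4);shot('top','15',(150,165,340,275),4)
p=np.load('pics/top15.npz')['p'];cv2.imwrite('pics/t15z.png',cv2.resize(p[175:235,155:255,::-1],None,fx=8,fy=8,interpolation=cv2.INTER_CUBIC))"
```

```text
20.125 [ 0.55916124 -0.16274442  0.25302993] [-0.58279333  0.55371815  0.29015202] [-0.00365916 -0.02327745  0.02175376]
```

View pics/scene15.png

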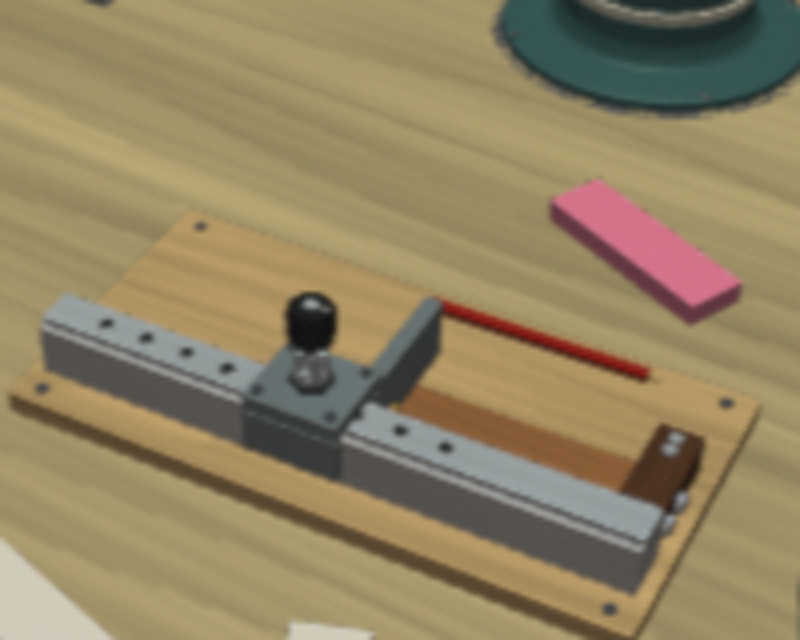

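View pics/t15z.png

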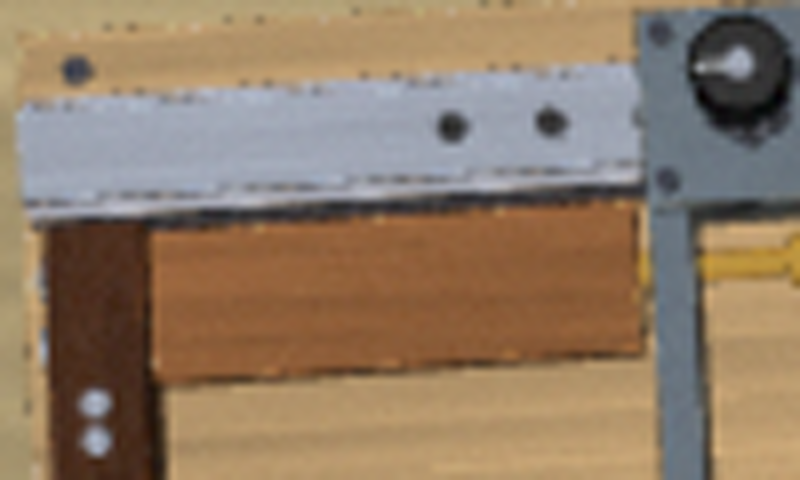

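The blank's far end meets the block (column 150), the brass tip touches its near end (column 640), and the white mark points along +y with the knob raised. The carriage did not spring back: the knob is at (311,322) both before and after release. I'm handing in.

```bash
python3 -c "
from station import arm
print(arm.job_done())"
```

```text
the job is handed in; nothing more can be done
None
```

The stop's plunger is parked in its notch, and the blank is held between the brass screw and the dark end block. I handed the job in at about 20 s.

- **Plunger:** I pulled the knob up about 11.5 mm and turned it 1.565 rad. The twisting moment on the wrist read under 0.01 N m at each check, so the pin was not wrenched. I let it down into the notch and released it. The camera then showed it about 7 mm up, with the white mark turned a quarter along the fence.
- **Slide:** I pushed the stop plate's rear face with the fingers shut. It took about 6–7 N to move until the blank met the end block. I then pressed to about 19 N, backed straight off and rose clear.
- **Last checks:** The blank's end is flush on the block and the screw tip is on its other end. The carriage did not spring back, and the robot is touching nothing. I kept the arm clear of the pencil, the tub and the spray can. The last pictures show the pencil where it was; the tub and the can were outside them, so I did not check those two.
- **Disagreements:** The two cameras differed by about 5 mm on the jig's position when taken by its corners. I used the knob position that agreed with the fingers in the scene view. During the pull and the letting-down there was a sideways load of about 5–9 N. The snugness after release was judged from the pictures only, not by force.

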